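# Tighten the lock ring of the shelf light and switch it on

## Task

The battery light by the sink has had its batteries changed and its knurled lock ring is still loose. Bear down on the light, firmly but not hard, so that its body stays put and square on the trivet, and turn the lock ring clockwise until it is fully home against its stop; then flip the light's toggle switch over to on. Leave the light standing where it was and the other dishes alone.

Things in the scene. Friction and masses are not known exactly. Their poses are not given: they have to be found in the camera images.
- light: white plastic battery light, about 0.3 kg, standing loose on the trivet on four rubber feet (at x = +-45, y = +-36 mm). Flat housing 164 mm (x) by 110 mm (y), from x = -106 to +58 mm, its top 34 mm above the soles. Origin: on the barrel's axis at the level of the soles; z up; -x points from the barrel to the toggle switch.
- lens_top (a point): top of the clear domed lens, 85 mm above the soles, on a round barrel 40 mm across that rises from the housing through the lock ring. Barrel and housing are one piece. Under its own weight alone the light turns along with the ring; an extra 12 to 20 N downward, through the gripped ring, makes the feet hold. More than 45 N on the feet is too hard.
- ring (a joint): the lock ring's turn, rad: 0 to 1.5, grows as it is turned clockwise seen from above (tightened); the hard stop, fully home, is at 1.5. Stiff: about 0.32 N m to turn; it stays where it is left. Turning on against the stop drags the whole light round.
- ring_mid (a point): middle of the lock ring, on its axis, 56 mm above the soles. Aluminium, 56 mm across, 28 mm high (42 to 70 mm above the soles, 8 mm clear of the housing), knurled. A small lug on its top face points straight to the toggle switch (-x of the light), in line with a small rib on the housing, when home.
- toggle (a joint): the toggle switch, rad: 0 (off) leaning to the light's -y side, 0.9 (on) leaning as far to its +y side; light friction (about 0.5 N at the tip), stays where it is left
- toggle_tip (a point): tip of the steel toggle lever, a bar 8 mm thick with an 11 mm ball end. It pivots on the housing's top at x = -88, y = 0, z = 34 mm of the light; the tip, 31 mm from the pivot, swings in the light's y-z plane from y = -13.5 to +13.5 mm, 62 mm above the soles at the ends.
- trivet: flat cork trivet, 220 x 150 x 10 mm, stuck to the shelf; origin at the centre of its underside, long side along x. The light stands near its middle, square with it, its x along the trivet's x.
- ramekin: bystander: white ceramic ramekin, 84 mm across, 45 mm high, origin under its centre
- tumbler: bystander: green plastic tumbler, 68 mm across, 85 mm high, origin under its centre
- bowl: bystander: small wooden bowl, 110 mm across, 45 mm high, origin under its centre
- scraper: bystander: flat steel dish scraper, 163 mm long, blade 70 mm wide, 12 mm high, lying on the shelf

How it is judged:
By the outcome, as a careful person would: the job done as asked, in the order asked, and still so for the second after the job is handed in, with the robot touching nothing.
It also fails if it takes over 64 s, if anything falls off the work surface, if the arm or the gripper's body presses on something with over 40 N, if the wrist force passes 120 N, or if a joint passes its speed limit or range.

## Robot

A 6-joint arm with a two-finger parallel gripper is mounted at the origin on the work surface. World frame = base frame: x ahead of the robot, y to its left, z up, the work surface at z = 0. Lengths are in m, angles in degrees, forces in N, time in s.
With the tool pointing down it reaches from about 0.375 to 0.9 m from the base axis. Payload 3.1 kg.
Tool frame: the origin (TCP) lies on the centre line of the jaws, within the pads' length; the fingertips stand 17 mm ahead of it and the grasp point (between the pads) lies 2 mm behind it; z points along the fingers, y is the line along which they close (so a half turn about z gives the same grasp; the last joint's range is limited). The gripper opens to 87 mm and grips with 3 to 60 N. Pads are 19 mm wide; open, the fingers measure 117 mm over their backs; the gripper's body (75 mm by 190 mm) begins 51 mm behind the grasp point.
Start: joints at [63.913, 30.224, 82.088, -0, 67.689, -10.227], TCP at [0.171, 0.601, 0.24] pointing down, gripper open.
Joint ranges: [-176.69, 176.69], [-43.24, 126.21], [12.49, 139.97], [-82, 262], [0, 151.66], [-163.58, 163.58]. Speed limits (degrees/s): [159.86, 159.86, 180, 180, 180, 180].

## Interface

Orientations are given as a 3x3 rotation matrix whose columns are the frame's x, y, z axes.
In Python, from rig import bot, imaging, finder gives the robot as it stands. The module is installed in compiled form; this text tells all that it offers.
- The arm moves only by the tool play_rows, never from a script. Its argument "motion" is a list that holds one entry, the list of rows, each a list of 6 numbers: the shift along the tool's x, y, z in m, then the turn, a rotation vector about the tool's x, y, z in degrees. In form: [[[dx, dy, dz, wx, wy, wz], ...]]. A call has 1 to 8 rows; each row is the pose to reach, as a shift and turn from the pose commanded when the call began, along the tool's axes at that moment; what a row does not reach only later rows make up. A row lasts 1/12 s, in which the tool goes at most 41.7 mm and 7.16 degrees, less where a joint would pass 70% of its speed; a pose out of reach is approached as far as the arm can. A call with a gripper value outside its range is refused whole. "fingers" is the finger opening in m, from 0 to 0.087, set as the call begins (left out, the last holds). The fingers move at their own pace and stop on an object; the grip force is fixed at half the most. Time passes only in rows, so rows that repeat a pose let the fingers close. It gives the time, the measured TCP pose, the force, the opening and the grip force at its end, in the units of the state.
- bot.read_state(): the state, without advancing time (a new reading comes with each control period).
- imaging.capture(name): name is "scene" or "top" or "wrist"; returns a dict with "frame" (400x640x3 uint8, red, green, blue), "camera_matrix" (3x3 intrinsics, pixels), "k1" (the pictures are not rectified: a ray, as slopes to the right and down, at radius r is drawn at 1 + k1 r^2 times it, then the intrinsics apply), "R" (3x3) and "t" (3): a world point X has camera coordinates R X + t. Camera axes: x right, y down, z forward; pixel columns grow to the right and rows downward; lengths in m; the calibration is good to about 2 mm. A picture is of the moment at which its call begins. There is no depth.
- bot.hand_in(): hands the job in; it is judged then, once.
Trained networks look in the newest picture that a camera, given by its name, has taken for a name from the list of things; names that differ only in an ending like _2 or _b are one class to them, and where a whole thing is asked for, a point or a joint stands for the part that bears it (a point fixed in the world has none). Each returns a list of dicts, best first, with "confidence" (0 to 1); they miss things now and then, are a little off and sometimes report something else, mostly with a low value. They report only what shows in the picture. A call takes as long as a camera call.
- finder.recognise(camera, name): "at" ([x, y, z] in m, in world coordinates, good to about 4 mm: the middle of the surface that is visible of it).
- finder.outline_of(camera, name): "pixels" (400x640 bool, what is visible of it).
The state is a dict: "time_s": time; "joint_positions": joint angles; "qvel": joint speeds; "tau": joint torques, N m; "position": TCP position; "tcp_rot": TCP orientation; "force": force on the tool from outside, world axes, zero at the start; "moment": the same for the moment, N m; "opening": opening from 0.0 (shut) to 1.0 (fully open); "grasp_force": force on a finger pad.
Only numpy, scipy, OpenCV 4.12 (cv2) and the standard library are available. Lean on these libraries where they do the work, as an engineer would, in place of code of your own. Each camera call takes 0.05 s, during which the arm holds its last target. There are 200 camera calls.

## Working session

There is one attempt and no reset: what is moved stays moved. The work goes in short steps, Python scripts to look and compute and a tool call to move; the robot and the scene stay as the last step left them, time stands still between calls to the robot, and variables do not carry over. Pictures are saved under pics/ and viewed, at most 10 in all, crops included, and the job is handed in when it is done.

Besides the shell and the picture viewer there is one more tool, called after ">>>" in YAML: its name, and indented under it one key for each argument. play_rows: Moves the arm, as the interface text tells. Its arguments: {"type":"object","properties":{"motion":{"type":"array"},"fingers":{"type":"number"}},"required":["motion"]}

```bash
mkdir -p pics; python3 - <<'E'
from rig import bot, imaging, finder
import cv2,numpy as np
s=bot.read_state();print({k:np.round(v,3).tolist() for k,v in s.items()})
for c in ["scene","top"]:
    d=imaging.capture(c);cv2.imwrite(f"pics/{c}0.png",d["frame"][:,:,::-1])
    print(c,d["camera_matrix"].tolist(),d["k1"],np.round(-d["R"].T@d["t"],3))
    for n in ["light","lens_top","ring_mid","toggle_tip","trivet","ramekin","tumbler","bowl","scraper"]:
        print(n,[(np.round(r["at"],4).tolist(),round(r["confidence"],2)) for r in finder.recognise(c,n)[:2]])
E
```

```text
{'time_s': 0.0, 'joint_positions': [63.916, 30.28, 82.158, -0.004, 67.687, -10.226], 'qvel': [-0.001, -0.029, -0.043, -0.082, 0.03, -0.059], 'tau': [-0.0, -44.004, -17.66, 0.063, 0.058, -0.0], 'position': [0.17, 0.601, 0.239], 'tcp_rot': [[-0.962, 0.273, -0.001], [0.273, 0.962, -0.002], [0.0, -0.002, -1.0]], 'force': [-0.195, 0.501, 0.425], 'moment': [-0.04, -0.024, 0.024], 'grasp_force': 0.0, 'opening': 1.0}
scene [[488.282841348286, 0.0, 321.1203074021362], [0.0, 488.282841348286, 194.22255924744132], [0.0, 0.0, 1.0]] -0.07028930393289805 [1.123 0.164 1.   ]
light [([0.5457, 0.0345, 0.0431], 0.83)]
lens_top [([0.5483, 0.0336, 0.0449], 0.95), ([0.4157, 0.3009, 0.0255], 0.65)]
ring_mid [([0.5628, 0.0312, 0.08], 0.55)]
toggle_tip []
trivet [([0.6091, 0.0348, 0.0094], 0.77), ([0.5507, 0.0324, 0.0482], 0.39)]
ramekin [([0.5909, 0.3399, 0.0231], 0.65)]
tumbler []
bowl [([0.4154, 0.3043, 0.0258], 0.93)]
scraper [([0.6141, -0.345, 0.0051], 0.81)]
top [[419.8754968496236, 0.0, 314.8922924166735], [0.0, 419.8754968496236, 201.6364543546642], [0.0, 0.0, 1.0]] -0.10567538504115312 [0.347 0.015 0.958]
light [([0.514, 0.0309, 0.0447], 0.85)]
lens_top [([0.59, 0.0157, 0.0093], 0.68), ([0.5136, 0.0253, 0.0425], 0.63)]
ring_mid [([0.5351, 0.0288, 0.0782], 0.6)]
toggle_tip [([0.6105, -0.3423, 0.005], 0.22)]
trivet [([0.5892, 0.0216, 0.0138], 0.73)]
ramekin [([0.6094, 0.3546, 0.0206], 0.84), ([0.5122, 0.0317, 0.0512], 0.42)]
tumbler [([0.4479, -0.3324, 0.0427], 0.94), ([0.4318, 0.3096, 0.0279], 0.3)]
bowl [([0.4325, 0.3077, 0.0256], 0.75), ([0.5126, 0.0257, 0.0432], 0.37)]
scraper [([0.6089, -0.3429, 0.009], 0.78)]
```

View pics/scene0.png

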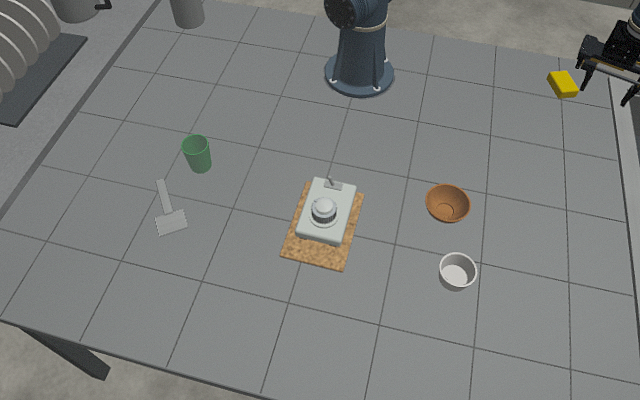

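View pics/top0.png

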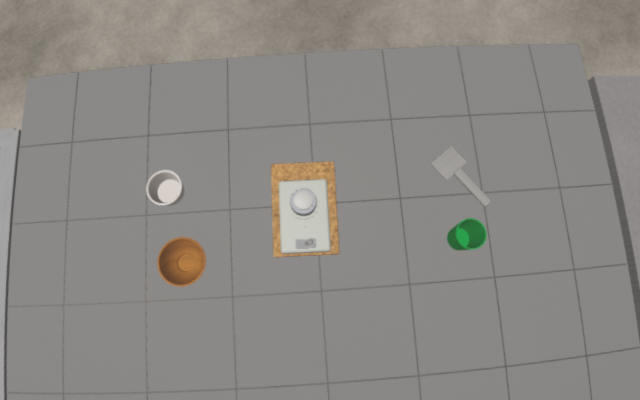

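The light stands at about (303,215) in top and (325,210) in scene. Its toggle end faces the robot, at (306,243) in top, and the yaw is small. Next I check where the wrist camera sits, to plan the look from above.

```bash
python3 - <<'E'
from rig import bot, imaging, finder
import numpy as np
d=imaging.capture("wrist");s=bot.read_state();T=np.array(s["tcp_rot"]);p=np.array(s["position"])
print("cam in tool",T.T@(-d["R"].T@d["t"]-p),"axis",(T.T@d["R"].T).round(3), d["camera_matrix"][0][0],d["k1"])
print("shift to (.52,.03,.22) in tool", T.T@(np.array([.52,.03,.22])-p))
E
```

```text
cam in tool [ 0.08247273  0.0008878  -0.14531175] axis [[ 0.    -0.954 -0.299]
 [ 1.     0.     0.   ]
 [ 0.    -0.299  0.954]] 277.850724081615 0.015507123654996314
shift to (.52,.03,.22) in tool [-0.49204772 -0.45402034  0.01954654]
```

>>> play_rows:
  motion:
    - [[-0.03,-0.028,0,0,0,0],[-0.065,-0.06,0,0,0,0],[-0.095,-0.088,0,0,0,0],[-0.125,-0.115,0,0,0,0],[-0.155,-0.143,0,0,0,0],[-0.185,-0.171,0,0,0,0],[-0.215,-0.198,0,0,0,0],[-0.245,-0.226,0,0,0,0]]

```text
time_s: 1.72
position: [0.3452, 0.3158, 0.2399]
tcp_rot: [[-0.962, 0.273, 0.001], [0.273, 0.962, 0.0], [-0.001, 0.001, -1.0]]
force: [0.0, -0.7, 0.9]
opening: 1.003
grasp_force: 0.0
```

>>> play_rows:
  motion:
    - [[-0.03,-0.028,0,0,0,0],[-0.06,-0.056,0,0,0,0],[-0.09,-0.084,0.005,0,0,0],[-0.12,-0.112,0.01,0,0,0],[-0.15,-0.14,0.015,0,0,0],[-0.18,-0.168,0.02,0,0,0],[-0.21,-0.195,0.02,0,0,0],[-0.235,-0.218,0.02,0,0,0]]

```text
time_s: 2.38
position: [0.5122, 0.0408, 0.2195]
tcp_rot: [[-0.962, 0.275, 0.001], [0.275, 0.962, -0.0], [-0.001, -0.0, -1.0]]
force: [0.5, 0.8, 0.2]
opening: 1.0
grasp_force: 0.0
```

>>> play_rows:
  motion:
    - [[-0.012,-0.01,0,0,0,0],[-0.012,-0.01,0,0,0,0],[-0.012,-0.01,0,0,0,0]]

```text
time_s: 2.63
position: [0.5193, 0.0305, 0.2194]
tcp_rot: [[-0.961, 0.275, -0.001], [0.275, 0.961, 0.001], [0.001, 0.001, -1.0]]
force: [-0.3, -0.1, 0.5]
opening: 0.998
grasp_force: 0.0
```

```bash
python3 - <<'E'
from rig import bot, imaging, finder
import cv2,numpy as np
d=imaging.capture("wrist");cv2.imwrite("pics/w1.png",d["frame"][:,:,::-1]);np.savez("w1.npz",**d)
s=bot.read_state();print(s["time_s"],s["position"],s["joint_positions"],s["force"],s["moment"])
for n in ["light","lens_top","ring_mid","toggle_tip","trivet"]:
    print(n,[(np.round(r["at"],4).tolist(),round(r["confidence"],2)) for r in finder.recognise("wrist",n)[:2]])
E
```

```text
2.6833 [0.5185048  0.03140673 0.21930099] [-8.89465527e+00  2.37369570e+01  9.83396580e+01  4.66654914e-02
  5.80403096e+01 -8.30464636e+01] [-0.28574437  0.00612195  0.30964067] [ 0.00786856 -0.0180627  -0.02144619]
light [([0.5081, 0.03, 0.0446], 0.79)]
lens_top [([0.509, 0.0343, 0.0411], 0.73)]
ring_mid [([0.5266, 0.0312, 0.0817], 0.75), ([0.4501, 0.0222, 0.0719], 0.18)]
toggle_tip [([0.4515, 0.0222, 0.0738], 0.47)]
trivet [([0.5731, 0.0383, 0.0107], 0.81), ([0.5305, 0.028, 0.0851], 0.19)]
```

View pics/w1.png

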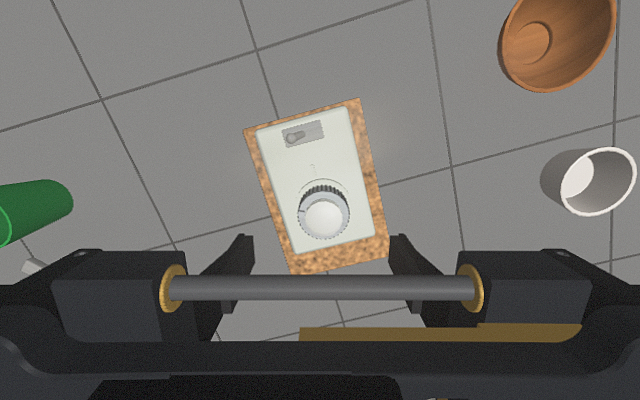

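The wrist picture shows the housing between (255,130) and (375,245), the toggle at (290,137) leaning to -y (off), the rib at (313,168) and the ring around (323,210). Next I fit the pose from the housing outline and enlarge the ring.

```bash
cat > h.py <<'E'
import numpy as np,cv2
from scipy.optimize import least_squares
def proj(d,X):
    X=np.atleast_2d(X);c=X@np.array(d["R"]).T+d["t"];s=c[:,:2]/c[:,2:]
    s=s*(1+d["k1"]*(s**2).sum(1,keepdims=True));K=np.array(d["camera_matrix"])
    return s*K[0,0]+K[:2,2]
def ray(d,uv,z):
    K=np.array(d["camera_matrix"]);q=(np.array(uv,float)-K[:2,2])/K[0,0];s=q.copy()
    for _ in range(10): s=q/(1+d["k1"]*(s@s))
    o=-d["R"].T@d["t"];v=d["R"].T@np.r_[s,1];return o+v*(z-o[2])/v[2]
def Rz(a): return np.array([[np.cos(a),-np.sin(a),0],[np.sin(a),np.cos(a),0],[0,0,1]])
def w(p,L): return np.atleast_2d(L)@Rz(p[2]).T+[p[0],p[1],.01]
def circ(r,z): a=np.arange(0,2*np.pi,.1);return np.c_[r*np.cos(a),r*np.sin(a),0*a+z]
def box(x0,x1,y0,y1,z0,z1): return np.array([[x,y,z] for x in(x0,x1) for y in(y0,y1) for z in(z0,z1)])
PARTS=[box(-.106,.058,-.055,.055,.006,.034),np.r_[circ(.028,.042),circ(.028,.07)],np.r_[circ(.02,.07),circ(.018,.078),circ(.004,.085)]]
def sil(d,p):
    m=np.zeros((400*4,640*4),np.uint8)
    for P in PARTS: cv2.fillConvexPoly(m,cv2.convexHull(np.round(proj(d,w(p,P))*4).astype(np.int32)),1)
    return cv2.resize(m.astype(np.float32),(640,400),interpolation=cv2.INTER_AREA)
def fit(views,p0):
    from scipy.optimize import minimize
    f=lambda p:sum(np.abs(sil(d,p*[.01,.01,.05])-m).sum() for d,m in views)
    r=minimize(f,np.array(p0)/[.01,.01,.05],method="Nelder-Mead",options=dict(initial_simplex=np.array(p0)/[.01,.01,.05]+np.r_[np.zeros((1,3)),np.eye(3)]))
    return r.x*[.01,.01,.05],r.fun
E
python3 - <<'E'
from rig import bot, imaging, finder
from h import *
V=[]
for c in ["wrist","top","scene"]:
    d=imaging.capture(c);o=finder.outline_of(c,"light")
    if not o: print("none",c);continue
    m=np.array(o[0]["pixels"]).astype(np.float32);V.append((d,m));print(c,m.sum(),fit([V[-1]],[.53,.03,0]))
    if c=="wrist": W=(d,m)
p,f=fit(V,[.53,.03,0]);print(p,f)
d=W[0]; im=d["frame"][:,:,::-1]
im=im[110:280,235:400].copy();k=3.5;im=cv2.resize(im,None,fx=k,fy=k,interpolation=cv2.INTER_CUBIC)
pts=np.r_[PARTS[0][1::2],[[-.088,-.0135,.062],[-.028,0,.07],[0,0,.085]]]
for u in proj(d,w(p,pts)): cv2.circle(im,tuple(np.int32((u-[235,110])*k)),3,(0,0,255),1)
cv2.imwrite("pics/w2.png",im)
E
```

```text
wrist 11894.0 (array([ 0.54192974,  0.0280225 , -0.01427284]), np.float64(630.1875))
none top
scene 3116.0 (array([ 0.54159895,  0.02818879, -0.028675  ]), np.float64(101.75))
[ 0.54223988  0.02802688 -0.02282173] 738.75
```

View pics/w2.png

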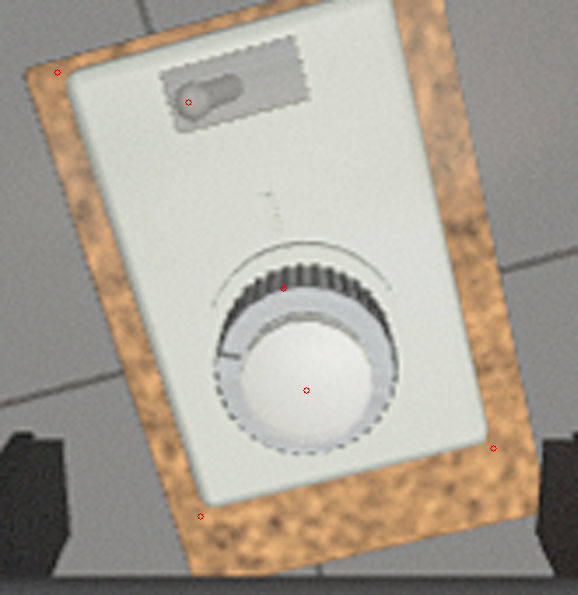

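```bash
python3 - <<'E'
from h import *
d=dict(np.load("w1.npz"));d["k1"]=float(d["k1"])
P=lambda u:np.array(u,float)/3.5+[235,110]
# intersect edge points with housing top plane (z=.044), ring top (z=.080)
def line(a,b): 
    A,B=ray(d,P(a),.044),ray(d,P(b),.044);return A,B,np.degrees(np.arctan2(*(B-A)[1::-1]))
for n,a,b in [("L",(80,115),(190,450)),("R",(400,40),(475,380)),("B",(225,502),(470,441)),("T",(90,66),(340,5))]:
    A,B,g=line(a,b);print(n,A[:2],B[:2],round(g,2))
pts=np.array([ray(d,P(u),.080)[:2] for u in [(215,365),(398,362),(307,453),(240,420),(372,422),(222,345),(390,340)]])
r=least_squares(lambda q:np.hypot(*(pts-q).T)-.028,[.54,.03]);print("ring",r.x,r.fun)
print("toggle tip",ray(d,P((192,103)),.072),"rib",ray(d,P((266,193)),.045),ray(d,P((280,228)),.045))
lug=ray(d,P((230,355)),.081);v=lug[:2]-r.x;print("lug",lug,np.degrees(np.arctan2(v[1],v[0])),np.hypot(*v))
E
```

```text
L [ 0.44982649 -0.02313978] [ 0.57243817 -0.02538449] -1.05
R [0.45564923 0.08217034] [0.57437371 0.07935283] -1.36
B [ 0.59579016 -0.01944461] [0.59670564 0.07238897] 89.43
T [ 0.4362503  -0.01484502] [0.44028332 0.0666753 ] 87.17
ring [0.54139693 0.02693591] [ 0.00057884  0.00044719  0.00059691 -0.00078811 -0.0006581  -0.00062062
 -0.00061595]
toggle tip [0.4547534  0.01644922 0.072     ] rib [0.49050114 0.02757804 0.045     ] [0.50307004 0.02872236 0.045     ]
lug [0.53008079 0.00548597 0.081     ] -117.81437292781982 0.024251903617515735
```

>>> play_rows:
  motion:
    - [[-0.021,0.003,0.02,0,0,0],[-0.021,0.003,0.05,0,0,0],[-0.021,0.003,0.08,0,0,0],[-0.021,0.003,0.1,0,0,0],[-0.021,0.003,0.1,0,0,0],[-0.021,0.003,0.1,0,0,0]]

```text
time_s: 3.73
position: [0.5401, 0.0277, 0.1188]
tcp_rot: [[-0.962, 0.273, -0.003], [0.273, 0.962, 0.0], [0.003, -0.0, -1.0]]
force: [0.2, 0.3, 1.0]
opening: 1.003
grasp_force: 0.0
```

```bash
python3 - <<'E'
from rig import bot, imaging
from h import *
ps=[]
for i in range(6):
    d=imaging.capture("wrist");s=bot.read_state();ps.append(np.r_[s["position"],s["force"],s["moment"]])
print(np.mean(ps,0).round(4),np.std(ps,0).round(4),np.round(s["tcp_rot"],4).tolist(),s["time_s"])
cv2.imwrite("pics/w3.png",d["frame"][:,:,::-1])
E
```

```text
[ 0.5417  0.0276  0.1209  0.1974  0.3229 -0.2389 -0.0012  0.0203  0.022 ] [3.000e-04 0.000e+00 4.000e-04 4.281e-01 2.640e-01 4.251e-01 3.380e-02
 2.850e-02 2.690e-02] [[-0.9619, 0.2732, 0.003], [0.2732, 0.962, -0.0005], [-0.003, 0.0004, -1.0]] 4.0333
```

View pics/w3.png

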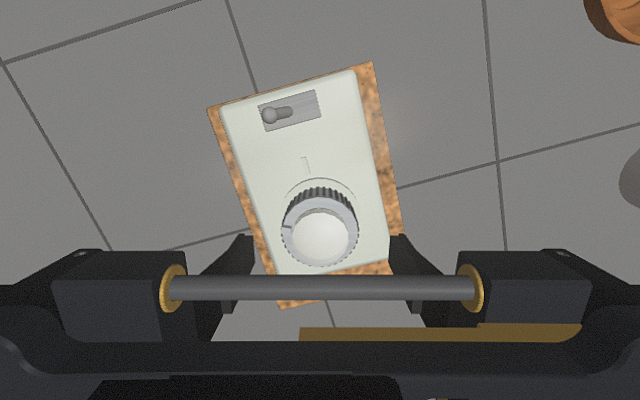

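The ring is centred between the jaws, at column 320. Its lug is at (287,226). I'm going down to grip it.

>>> play_rows:
  motion:
    - [[0,0,0.015,0,0,0],[0,0,0.03,0,0,0],[0,0,0.042,0,0,0],[0,0,0.05,0,0,0],[0,0,0.053,0,0,0],[0,0,0.053,0,0,0]]

```text
time_s: 4.53
position: [0.5406, 0.0277, 0.0664]
tcp_rot: [[-0.962, 0.273, -0.0], [0.273, 0.962, 0.0], [0.0, -0.0, -1.0]]
force: [-0.4, 0.2, 0.1]
opening: 1.0
grasp_force: 0.0
```

>>> play_rows:
  motion:
    - [[0,0,0,0,0,0],[0,0,0,0,0,0],[0,0,0,0,0,0],[0,0,0,0,0,0],[0,0,0,0,0,0],[0,0,0,0,0,0],[0,0,0,0,0,0],[0,0,0,0,0,0]]
  fingers: 0.04

```text
time_s: 5.2
position: [0.5408, 0.0276, 0.0668]
tcp_rot: [[-0.962, 0.273, 0.0], [0.273, 0.962, -0.0], [-0.0, -0.0, -1.0]]
force: [-0.9, -0.6, 2.5]
opening: 0.634
grasp_force: 30.0
```

>>> play_rows:
  motion:
    - [[0,0,0.001,0,0,0],[0,0,0.001,0,0,0],[0,0,0.001,0,0,0],[0,0,0.001,0,0,0]]

```text
time_s: 5.53
position: [0.5408, 0.0276, 0.0668]
tcp_rot: [[-0.962, 0.273, 0.001], [0.273, 0.962, -0.0], [-0.001, -0.0, -1.0]]
force: [-0.9, -0.9, 9.6]
opening: 0.633
grasp_force: 30.0
```

>>> play_rows:
  motion:
    - [[0,0,0.0005,0,0,0],[0,0,0.001,0,0,0],[0,0,0.001,0,0,0],[0,0,0.001,0,0,0]]

```text
time_s: 5.87
position: [0.5408, 0.0276, 0.0667]
tcp_rot: [[-0.962, 0.273, 0.001], [0.273, 0.962, -0.0], [-0.001, -0.0, -1.0]]
force: [-2.7, 0.4, 16.6]
opening: 0.631
grasp_force: 30.0
```

>>> play_rows:
  motion:
    - [[0,0,0,0,0,3],[0,0,0,0,0,6],[0,0,0,0,0,9],[0,0,0,0,0,10],[0,0,0,0,0,10]]

```text
time_s: 6.28
position: [0.5409, 0.0277, 0.0667]
tcp_rot: [[-0.9, 0.436, 0.001], [0.436, 0.9, -0.001], [-0.001, 0.0, -1.0]]
force: [-3.2, 0.4, 16.8]
opening: 0.638
grasp_force: 30.0
```

```bash
cat > m.py <<'E'
from rig import bot, imaging
from h import *
ps=[]
for i in range(5):
    d=imaging.capture("wrist");s=bot.read_state();ps.append(np.r_[s["position"],s["force"],s["moment"]])
T=s["tcp_rot"];print(np.mean(ps,0).round(4),"ty ang",np.degrees(np.arctan2(T[1][1],T[0][1])).round(2),s["opening"],s["grasp_force"],s["time_s"])
E
python3 m.py
```

```text
[ 0.5409  0.0277  0.0667 -3.4703 -0.1928 17.2804 -0.0366  0.5829  0.095 ] ty ang 64.18 0.6366985895424885 29.999225088515367 6.5333
```

>>> play_rows:
  motion:
    - [[0.0004,-0.0002,0,0,0,4],[0.0004,-0.0002,0,0,0,8],[0.0004,-0.0002,0,0,0,12],[0.0004,-0.0002,0,0,0,16],[0.0004,-0.0002,0,0,0,20],[0.0004,-0.0002,0,0,0,20]]

```text
time_s: 7.03
position: [0.541, 0.028, 0.0667]
tcp_rot: [[-0.695, 0.719, 0.003], [0.719, 0.695, -0.0], [-0.002, 0.002, -1.0]]
force: [-1.8, 1.4, 16.4]
opening: 0.636
grasp_force: 30.0
```

```bash
python3 m.py; python3 - <<'E'
from rig import bot, imaging
from h import *
a=imaging.capture("wrist")["frame"][:,:,::-1]; b=imaging.capture("top")["frame"][:,:,::-1]
cv2.imwrite("pics/w4.png",np.hstack([cv2.resize(a[60:320,180:460],(560,520),interpolation=3)]))
E
```

```text
[ 0.541   0.0279  0.0667 -2.5164  1.0725 15.5484  0.0352  0.4601 -0.2806] ty ang 44.04 0.6346312227764759 29.999766255557027 7.2833
```

View pics/w4.png

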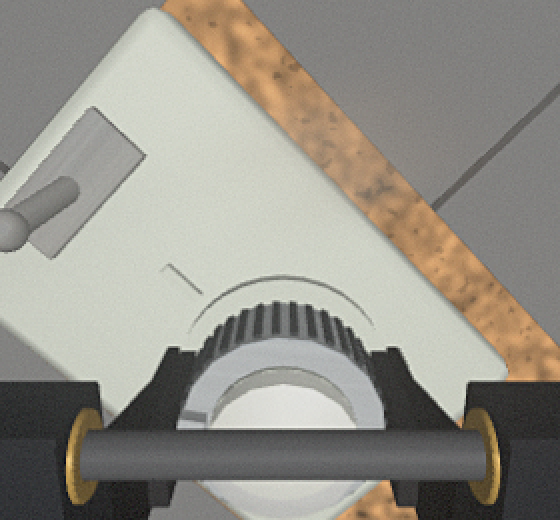

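The housing edge is still parallel to the trivet edge, and the lug at (193,418) turns with the jaws. So the ring is turning and the body is holding. About 33° remain.

>>> play_rows:
  motion:
    - [[0.0003,-0.0002,0.0001,0,0,4],[0.0003,-0.0002,0.0001,0,0,8],[0.0003,-0.0002,0.0001,0,0,12],[0.0003,-0.0002,0.0001,0,0,16],[0.0003,-0.0002,0.0001,0,0,20],[0.0003,-0.0002,0.0001,0,0,24]]

```text
time_s: 7.88
position: [0.5413, 0.0281, 0.0667]
tcp_rot: [[-0.343, 0.939, 0.004], [0.939, 0.343, -0.0], [-0.002, 0.004, -1.0]]
force: [-0.5, 1.4, 15.2]
opening: 0.636
grasp_force: 30.0
```

```bash
python3 -c "
from rig import bot
s=bot.read_state();print(s['moment'],s['force'],s['tau'][5])"; python3 m.py; python3 -c "
from rig import imaging
import numpy as np
d=imaging.capture('wrist');np.savez('w5.npz',**d)
import cv2;cv2.imwrite('pics/w5.png',cv2.resize(d['frame'][60:320,180:460,::-1],(560,520),interpolation=3))"
```

```text
[0.25968196 0.27913361 0.36036395] [-0.49822029  1.44228811 15.15054844] -0.22246657870709896
[ 0.5413  0.0281  0.0667 -1.0102  1.2714 15.1983  0.1182  0.3654 -0.2776] ty ang 20.03 0.638087611327159 30.000684822276874 8.1333
```

View pics/w5.png

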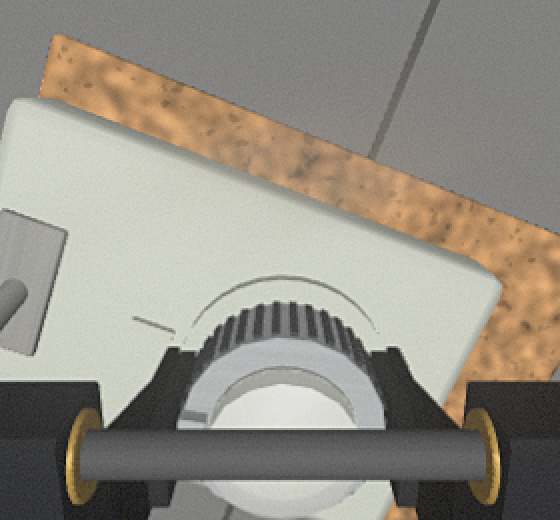

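The body is still square on the trivet, with the rib at (155,325) and the lug at (193,416). The moment was 0.36 N m while turning, and about 9.5° remain. From here I use small steps and watch the moment for the stop.

>>> play_rows:
  motion:
    - [[0.0002,-0.0002,0.0001,0,0,2],[0.0002,-0.0002,0.0001,0,0,4],[0.0002,-0.0002,0.0001,0,0,6]]

```text
time_s: 8.43
position: [0.5414, 0.0281, 0.0667]
tcp_rot: [[-0.244, 0.97, 0.005], [0.97, 0.244, -0.0], [-0.002, 0.004, -1.0]]
force: [0.0, 2.5, 15.1]
opening: 0.637
grasp_force: 30.0
```

```bash
cat > r.py <<'E'
from rig import bot
import numpy as np
s=bot.read_state();T=s["tcp_rot"];print(np.round(s['moment'],3),np.round(s['force'],2),round(s['tau'][5],3),"ang",np.degrees(np.arctan2(T[1][1],T[0][1])).round(2),np.round(s["position"],4))
E
python3 r.py
```

```text
[0.208 0.227 0.323] [1.000e-02 2.520e+00 1.511e+01] 0.049 ang 14.13 [0.5414 0.0281 0.0667]
```

>>> play_rows:
  motion:
    - [[0,0,0,0,0,1],[0,0,0,0,0,2]]

```text
time_s: 8.6
position: [0.5414, 0.0281, 0.0667]
tcp_rot: [[-0.211, 0.978, 0.005], [0.978, 0.211, -0.0], [-0.001, 0.004, -1.0]]
force: [-1.1, 2.4, 14.7]
opening: 0.632
grasp_force: 30.0
```

```bash
python3 r.py
```

```text
[0.226 0.332 0.305] [-1.09  2.44 14.71] 0.193 ang 12.17 [0.5414 0.0281 0.0667]
```

>>> play_rows:
  motion:
    - [[0,0,0.0001,0,0,1]]

```text
time_s: 8.68
position: [0.5414, 0.0282, 0.0667]
tcp_rot: [[-0.194, 0.981, 0.005], [0.981, 0.194, -0.0], [-0.001, 0.005, -1.0]]
force: [-0.9, 1.8, 16.9]
opening: 0.634
grasp_force: 30.0
```

```bash
python3 r.py
```

```text
[0.234 0.339 0.333] [-0.92  1.78 16.93] 0.185 ang 11.17 [0.5414 0.0282 0.0667]
```

>>> play_rows:
  motion:
    - [[0,0,0,0,0,1]]

```text
time_s: 8.77
position: [0.5415, 0.0281, 0.0667]
tcp_rot: [[-0.177, 0.984, 0.005], [0.984, 0.177, -0.0], [-0.001, 0.005, -1.0]]
force: [-0.1, 1.8, 15.7]
opening: 0.638
grasp_force: 30.0
```

```bash
python3 r.py
```

```text
[0.258 0.307 0.301] [-0.06  1.82 15.75] 0.185 ang 10.17 [0.5415 0.0281 0.0667]
```

>>> play_rows:
  motion:
    - [[0,0,0.0001,0,0,1]]

```text
time_s: 8.85
position: [0.5415, 0.0282, 0.0667]
tcp_rot: [[-0.159, 0.987, 0.005], [0.987, 0.159, -0.0], [-0.001, 0.005, -1.0]]
force: [-0.7, 2.0, 18.1]
opening: 0.637
grasp_force: 30.0
```

```bash
python3 r.py
```

```text
[0.207 0.438 0.328] [-0.69  2.01 18.1 ] 0.185 ang 9.18 [0.5415 0.0282 0.0667]
```

>>> play_rows:
  motion:
    - [[0,0,0,0,0,1]]

```text
time_s: 8.93
position: [0.5415, 0.0281, 0.0667]
tcp_rot: [[-0.143, 0.99, 0.005], [0.99, 0.143, -0.001], [-0.001, 0.005, -1.0]]
force: [-0.6, 2.2, 16.8]
opening: 0.639
grasp_force: 30.0
```

```bash
python3 r.py; python3 -c "
from rig import imaging
import numpy as np
d=imaging.capture('wrist');np.savez('w6.npz',**d)
import cv2;cv2.imwrite('pics/w6.png',cv2.resize(d['frame'][60:320,140:480,::-1],(680,520),interpolation=3))"
```

```text
[0.093 0.338 0.59 ] [-0.55  2.23 16.83] 0.495 ang 8.23 [0.5415 0.0281 0.0667]
```

View pics/w6.png

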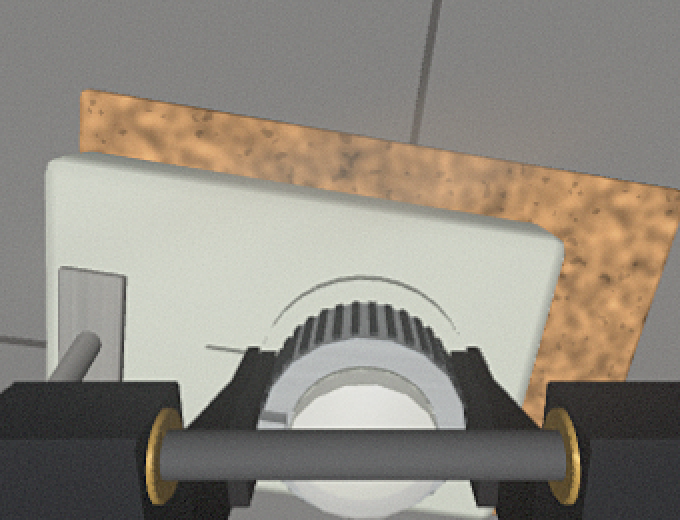

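The moment jumped from about 0.32 to 0.59 N m at about 66°, so the ring is on its stop. The lug at (273,417) lines up with the rib at (225,349) towards the axis. I check the held load before releasing.

>>> play_rows:
  motion:
    - [[0,0,0,0,0,0],[0,0,0,0,0,0]]

```text
time_s: 9.15
position: [0.5415, 0.0281, 0.0667]
tcp_rot: [[-0.143, 0.99, 0.005], [0.99, 0.143, -0.001], [-0.001, 0.005, -1.0]]
force: [-1.0, 1.2, 17.4]
opening: 0.635
grasp_force: 30.0
```

```bash
python3 r.py; python3 - <<'E'
from h import *
def L(f,pairs,off,k,z):
    d=dict(np.load(f));d["k1"]=float(d["k1"])
    A,B=[ray(d,np.array(q)/k+off,z) for q in pairs];return np.degrees(np.arctan2(*(B-A)[1::-1])).round(2),A[:2].round(4),B[:2].round(4)
for f,off,tr,ho,rib in [("w5.npz",[180,60],[(70,40),(550,231)],[(60,103),(470,263)],[(135,318),(172,331)]),("w6.npz",[140,60],[(95,94),(670,187)],[(100,155),(535,227)],[(207,346),(243,352)])]:
    print(f,L(f,tr,off,2,.01),L(f,ho,off,2,.044),L(f,rib,off,2,.045))
E
```

```text
[0.178 0.351 0.372] [-1.04  1.21 17.38] 0.382 ang 8.25 [0.5415 0.0281 0.0667]
w5.npz (np.float64(-0.88), array([0.4398, 0.1028]), array([0.6213, 0.1   ])) (np.float64(-1.18), array([0.4533, 0.0863]), array([0.5845, 0.0836])) (np.float64(-1.25), array([0.4911, 0.0304]), array([0.5035, 0.0301]))
w6.npz (np.float64(-0.67), array([0.4393, 0.1022]), array([0.6439, 0.0999])) (np.float64(-1.16), array([0.4559, 0.0868]), array([0.5876, 0.0842])) (np.float64(-2.35), array([0.4908, 0.0306]), array([0.5025, 0.0301]))
```

>>> play_rows:
  motion:
    - [[0,0,0,0,0,0.3]]

```text
time_s: 9.23
position: [0.5415, 0.028, 0.0667]
tcp_rot: [[-0.139, 0.99, 0.005], [0.99, 0.139, -0.001], [-0.002, 0.005, -1.0]]
force: [-0.1, 1.8, 16.9]
opening: 0.636
grasp_force: 30.0
```

```bash
python3 r.py
```

```text
[0.13  0.277 0.561] [-0.06  1.8  16.94] 0.545 ang 7.99 [0.5415 0.028  0.0667]
```

It is firmly on the stop. I ease the twist, lighten the press, then release.

>>> play_rows:
  motion:
    - [[0,0,0,0,0,-0.4],[0,0,-0.0006,0,0,-0.4],[0,0,-0.0012,0,0,-0.4],[0,0,-0.0018,0,0,-0.4],[0,0,-0.0018,0,0,-0.4]]

```text
time_s: 9.65
position: [0.5414, 0.028, 0.0667]
tcp_rot: [[-0.143, 0.99, 0.004], [0.99, 0.143, -0.0], [-0.001, 0.004, -1.0]]
force: [2.5, 2.1, 7.6]
opening: 0.636
grasp_force: 30.0
```

>>> play_rows:
  motion:
    - [[0,0,0,0,0,0],[0,0,0,0,0,0],[0,0,0,0,0,0],[0,0,0,0,0,0],[0,0,0,0,0,0],[0,0,0,0,0,0]]
  fingers: 0.087

```text
time_s: 10.15
position: [0.5391, 0.0279, 0.0656]
tcp_rot: [[-0.143, 0.99, -0.001], [0.99, 0.143, 0.0], [0.0, -0.001, -1.0]]
force: [-0.3, -0.5, 0.6]
opening: 0.97
grasp_force: 0.0
```

>>> play_rows:
  motion:
    - [[0,0,-0.01,0,0,0],[0,0,-0.03,0,0,0],[0,0,-0.06,0,0,0],[0,0,-0.09,0,0,0],[0,0,-0.12,0,0,0],[0,0,-0.12,0,0,0],[0,0,-0.12,0,0,0]]

```text
time_s: 10.73
position: [0.5408, 0.0278, 0.1884]
tcp_rot: [[-0.143, 0.99, 0.005], [0.99, 0.143, -0.001], [-0.002, 0.005, -1.0]]
force: [-0.4, 0.4, -0.3]
opening: 1.0
grasp_force: 0.0
```

>>> play_rows:
  motion:
    - [[0,-0.02,0,0,0,-7],[0,-0.04,0,0,0,-14],[0.001,-0.06,0,0,0,-21],[0.001,-0.08,0,0,0,-28],[0.001,-0.089,0.01,0,0,-35],[0.001,-0.089,0.02,0,0,-42],[0.001,-0.089,0.03,0,0,-49],[0.001,-0.089,0.04,0,0,-56]]
  fingers: 0.03

```text
time_s: 11.4
position: [0.45, 0.0163, 0.1448]
tcp_rot: [[-0.903, 0.429, -0.003], [0.429, 0.903, 0.001], [0.003, -0.001, -1.0]]
force: [-0.5, -1.0, -0.2]
opening: 0.479
grasp_force: 0.0
```

>>> play_rows:
  motion:
    - [[0,0,0,0,0,-7],[0,0,0,0,0,-14],[0,0,0,0,0,-21],[0,0,0,0,0,-24.6],[0,0,0,0,0,-24.6],[0,0,0,0,0,-24.6]]

```text
time_s: 11.9
position: [0.4505, 0.0163, 0.1452]
tcp_rot: [[-1.0, 0.022, -0.002], [0.022, 1.0, 0.001], [0.002, 0.0, -1.0]]
force: [-0.4, -0.1, 0.7]
opening: 0.344
grasp_force: 0.0
```

```bash
python3 m.py; python3 - <<'E'
from rig import imaging
from h import *
im=[]
for c in ["wrist","top"]:
    d=imaging.capture(c);np.savez(c+"7.npz",**d);f=d["frame"][:,:,::-1]
    f=f[60:360,160:480] if c=="wrist" else f[150:270,250:360]
    im.append(cv2.resize(f,(0,0),fx=440/f.shape[0],fy=440/f.shape[0],interpolation=3)[:, :395 if c=="top" else 405])
cv2.imwrite("pics/w7.png",np.hstack(im))
E
```

```text
[ 0.451   0.0162  0.1456  0.3386 -0.1425 -0.0759 -0.01   -0.0139  0.0057] ty ang 88.8 0.3473629678471744 0.0 12.15
```

View pics/w7.png

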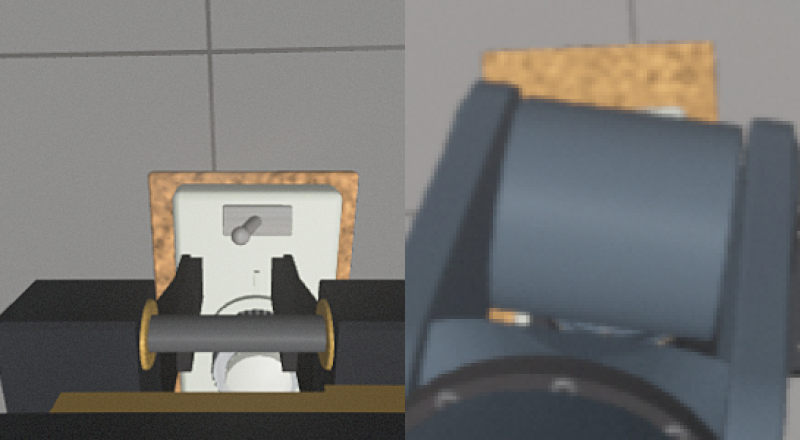

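The wrist half shows the light square on the trivet, with the toggle ball at (240,236) and the rib at (256,272) in the crop. In the top camera the arm hides the light.

```bash
python3 - <<'E'
from h import *
d=dict(np.load("wrist7.npz"));d["k1"]=float(d["k1"]);k=440/300
P=lambda u:np.array(u)/k+[160,60]
print("tip",ray(d,P((240,236)),.072),"base plate",ray(d,P((223,220)),.045),ray(d,P((292,220)),.045))
print("rib",ray(d,P((256,271)),.045),ray(d,P((256,285)),.045))
print("edges L/R",ray(d,P((175,230)),.044),ray(d,P((338,230)),.044))
E
```

```text
tip [0.45463654 0.0190722  0.072     ] base plate [0.4540107  0.00846262 0.045     ] [0.45491718 0.05252851 0.045     ]
rib [0.49031283 0.02931883 0.045     ] [0.50067141 0.02925339 0.045     ]
edges L/R [ 0.46054555 -0.02279482  0.044     ] [0.462708   0.08248561 0.044     ]
```

>>> play_rows:
  motion:
    - [[-0.003,0.001,0.015,0,0,0],[-0.003,0.001,0.03,0,0,0],[-0.003,0.001,0.045,0,0,0],[-0.003,0.001,0.056,0,0,0],[-0.003,0.001,0.062,0,0,0],[-0.003,0.001,0.062,0,0,0],[-0.003,0.001,0.062,0,0,0]]

```text
time_s: 12.83
position: [0.4544, 0.017, 0.0839]
tcp_rot: [[-1.0, 0.02, -0.0], [0.02, 1.0, 0.0], [0.0, 0.0, -1.0]]
force: [0.3, -0.8, -0.2]
opening: 0.346
grasp_force: 0.0
```

```bash
python3 m.py
```

```text
[ 0.4548  0.017   0.0845  0.284  -0.1995  0.3415  0.0231 -0.0291  0.0167] ty ang 88.84 0.3437646406629981 0.0 13.0833
```

>>> play_rows:
  motion:
    - [[0,0.004,0,0,0,0],[0,0.008,0,0,0,0],[0,0.012,0,0,0,0],[0,0.016,0,0,0,0],[0,0.02,0,0,0,0],[0,0.024,0,0,0,0],[0,0.028,0,0,0,0],[0,0.03,0,0,0,0]]

```text
time_s: 13.75
position: [0.455, 0.0477, 0.0839]
tcp_rot: [[-1.0, 0.02, -0.0], [0.02, 1.0, 0.0], [0.0, 0.0, -1.0]]
force: [0.4, 0.2, -1.3]
opening: 0.345
grasp_force: 0.2
```

```bash
python3 m.py; python3 - <<'E'
from rig import imaging,finder
from h import *
d=imaging.capture("wrist");np.savez("w8.npz",**d)
f=d["frame"][60:360,160:480,::-1];cv2.imwrite("pics/w8.png",cv2.resize(f,(0,0),fx=2,fy=2,interpolation=3))
E
```

```text
[ 0.4549  0.0474  0.0839  0.0039  0.4727 -0.0089  0.0138  0.0095  0.0027] ty ang 88.83 0.34442751881826894 0.0 14.0
```

View pics/w8.png

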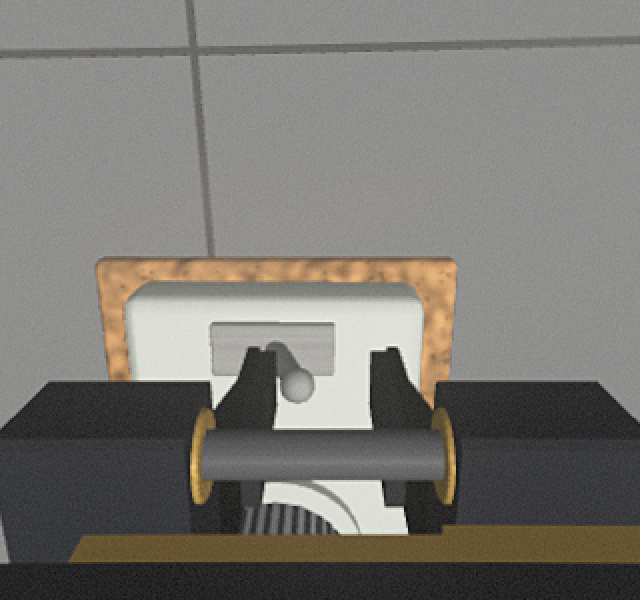

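The ball at (298,385) rests against the left finger and is past the middle; the plate's centre is at column 272. About 5 mm of travel is left. I track the housing and trivet edges numerically while nudging it on.

```bash
cat > e.py <<'E'
from rig import bot,imaging
from h import *
import sys
def edges(d):
    f=d["frame"].astype(float);o=[]
    for r in range(214,230,3):
        b=cv2.GaussianBlur(f[r-1:r+2].mean(0,keepdims=True)[0][None],(5,1),0)[0]
        b=b[:,2]-.0*b[:,0]; g=np.diff(b); hi=b>(b[300:340].min()+0)
        l=np.argmax(g[205:260])+205; rr=np.argmin(g[340:400])+340
        def sub(i,s): a=s*g[i-2:i+3].clip(None if s>0 else None); a=np.clip(a,0,None); return (a*np.arange(i-2,i+3)).sum()/a.sum()+.5
        o.append([ray(d,(sub(l,1),r),.044)[1],ray(d,(sub(rr,-1),r),.044)[1]])
    return np.median(o,0)
if __name__=="__main__":
    d=dict(np.load("w8.npz"));d["k1"]=float(d["k1"]);print("ref",edges(d).round(5))
    fs=[]
    for i in range(5): d=imaging.capture("wrist");s=bot.read_state();fs.append(np.r_[s["force"],s["grasp_force"]])
    print("now",edges(d).round(5),np.mean(fs,0).round(2),np.round(s["position"],4))
    np.savez("now.npz",**d)
E
python3 e.py
```

```text
ref [-0.02194  0.08367]
now [-0.0219   0.08366] [-0.01 -0.03 -0.24  0.  ] [0.455  0.0469 0.0839]
```

>>> play_rows:
  motion:
    - [[0,0.001,0,0,0,0],[0,0.002,0,0,0,0],[0,0.003,0,0,0,0],[0,0.003,0,0,0,0]]

```text
time_s: 14.63
position: [0.4551, 0.0502, 0.084]
tcp_rot: [[-1.0, 0.02, 0.0], [0.02, 1.0, -0.0], [-0.0, -0.0, -1.0]]
force: [-0.9, 0.2, -0.7]
opening: 0.347
grasp_force: 0.2
```

```bash
python3 e.py
```

```text
ref [-0.02194  0.08367]
now [-0.02183  0.08374] [-0.27 -0.42 -0.09  0.11] [0.455  0.0501 0.0839]
```

>>> play_rows:
  motion:
    - [[0,0.0005,0,0,0,0],[0,0.001,0,0,0,0],[0,0.001,0,0,0,0]]

```text
time_s: 15.13
position: [0.4551, 0.0511, 0.0839]
tcp_rot: [[-1.0, 0.02, -0.0], [0.02, 1.0, -0.0], [0.0, -0.0, -1.0]]
force: [0.3, -1.4, -0.5]
opening: 0.345
grasp_force: 0.2
```

```bash
python3 e.py
```

```text
ref [-0.02194  0.08367]
now [-0.02188  0.08375] [-0.1  -0.61 -0.3   0.2 ] [0.4551 0.051  0.084 ]
```

>>> play_rows:
  motion:
    - [[0,0.0005,0,0,0,0],[0,0.0008,0,0,0,0],[0,0.0008,0,0,0,0]]

```text
time_s: 15.63
position: [0.4551, 0.0518, 0.0839]
tcp_rot: [[-1.0, 0.02, 0.0], [0.02, 1.0, -0.0], [-0.0, -0.0, -1.0]]
force: [-0.1, -0.8, -0.2]
opening: 0.347
grasp_force: 0.4
```

```bash
python3 e.py
```

```text
ref [-0.02194  0.08367]
now [-0.02125  0.08443] [ 0.04 -0.78 -0.17  0.37] [0.4551 0.0519 0.084 ]
```

The light's edges just followed by 0.7 mm, so the toggle is at its end stop. I back off and lift clear.

>>> play_rows:
  motion:
    - [[0,-0.003,0,0,0,0],[0,-0.005,0,0,0,0],[0,-0.005,-0.02,0,0,0],[0,-0.005,-0.05,0,0,0],[0,-0.005,-0.08,0,0,0],[0,-0.005,-0.11,0,0,0],[0,-0.005,-0.13,0,0,0],[0,-0.005,-0.13,0,0,0]]

```text
time_s: 16.55
position: [0.4576, 0.0465, 0.2178]
tcp_rot: [[-1.0, 0.02, 0.009], [0.02, 1.0, -0.001], [-0.009, -0.001, -1.0]]
force: [-0.1, -0.8, 0.6]
opening: 0.346
grasp_force: 0.0
```

>>> play_rows:
  motion:
    - [[0,-0.005,0,0,0,0],[0,-0.015,0,0,0,0],[-0.02,-0.018,0,0,0,0],[-0.04,-0.018,0,0,0,0],[-0.065,-0.018,0,0,0,0],[-0.065,-0.018,0,0,0,0],[-0.065,-0.018,0,0,0,0]]

```text
time_s: 17.13
position: [0.5196, 0.0266, 0.2119]
tcp_rot: [[-1.0, 0.021, -0.003], [0.021, 1.0, 0.0], [0.004, 0.0, -1.0]]
force: [-0.3, -0.9, 0.0]
opening: 0.341
grasp_force: 0.0
```

```bash
python3 m.py; python3 - <<'E'
from rig import imaging
from h import *
d=imaging.capture("wrist");np.savez("w9.npz",**d)
f=d["frame"][70:290,210:440,::-1];cv2.imwrite("pics/w9.png",cv2.resize(f,(0,0),fx=2.7,fy=2.7,interpolation=3))
E
```

```text
[ 0.518   0.0273  0.2126 -0.514   0.3917  0.2938  0.012  -0.0026 -0.0026] ty ang 88.83 0.34679202951958216 0.0 17.3833
```

My picture allowance is used up, so I verify numerically: housing yaw, lug direction and toggle side.

```bash
python3 - <<'E'
from rig import finder
from h import *
def load(f): d=dict(np.load(f));d["k1"]=float(d["k1"]);return d
def sample(d,X,ch=2):
    u=proj(d,X).astype(np.float32);im=cv2.GaussianBlur(d["frame"][:,:,ch],(3,3),0).astype(np.float32)
    return cv2.remap(im,u[None,:,0],u[None,:,1],cv2.INTER_CUBIC)[0]
for f in ["w1.npz","w9.npz"]:
    d=load(f)
    E=[]
    for x in np.arange(.45,.585,.006):
        ys=np.arange(-.04,.10,.0003);b=cv2.GaussianBlur(sample(d,np.c_[0*ys+x,ys,0*ys+.044])[None],(9,1),0)[0];g=np.diff(b)
        m=(ys[:-1]<0);E.append([x,ys[np.argmax(np.where(m,g,-99))],ys[np.argmin(np.where(ys[:-1]>.06,g,99))]])
    E=np.array(E)
    def rob(y):
        r=least_squares(lambda q:q[0]+q[1]*(E[:,0]-.52)-y,[y.mean(),0],loss="soft_l1",f_scale=.0005).x;return r[0].round(4),np.degrees(r[1]).round(2)
    print(f,"left",rob(E[:,1]),"right",rob(E[:,2]))
    for r in (.0235,.025):
        a=np.radians(np.arange(90,270,3.));c=(.5410,.0275)
        b=sample(d,np.c_[c[0]+r*np.cos(a),c[1]+r*np.sin(a),0*a+.081],1);print(r,[(int(np.degrees(q)),int(v)) for q,v in zip(a,b) if v<np.median(b)-8],int(np.median(b)))
print([(r["at"],r["confidence"]) for r in finder.recognise("wrist","toggle_tip")[:2]])
d=load("w9.npz"); x=.0; 
for xx in (.450,.454,.458):
    ys=np.arange(.005,.06,.003);print(xx,sample(d,np.c_[0*ys+xx,ys,0*ys+.072],1).astype(int).tolist())
E
```

```text
w1.npz left (np.float64(-0.0249), np.float64(-0.87)) right (np.float64(0.0816), np.float64(-0.9))
0.0235 [(237, 176), (239, 144), (243, 152), (246, 188), (264, 187), (267, 187)] 196
0.025 [(237, 184), (239, 149), (243, 153), (246, 188), (264, 190), (267, 189)] 199
w9.npz left (np.float64(-0.0241), np.float64(-1.32)) right (np.float64(0.0822), np.float64(-1.66))
0.0235 [] 201
0.025 [] 202
[([0.4525, 0.0432, 0.0702], 0.44)]
0.45 [217, 219, 170, 174, 173, 174, 174, 174, 162, 135, 136, 144, 153, 155, 165, 187, 221, 219, 220]
0.454 [216, 219, 181, 178, 177, 178, 179, 179, 147, 128, 131, 132, 151, 177, 178, 179, 221, 221, 219]
0.458 [216, 218, 181, 179, 180, 180, 180, 181, 181, 181, 179, 170, 143, 153, 159, 190, 222, 221, 221]
```

```bash
python3 - <<'E'
from h import *
for f in ["w9.npz","w6.npz"]:
    d=dict(np.load(f));d["k1"]=float(d["k1"])
    im=d["frame"][:,:,1].astype(np.float32)
    a=np.radians(np.arange(150,214,2.));print(f)
    for r in (.022,.0235,.025,.0265):
        u=proj(d,np.c_[.541+r*np.cos(a),.0280+r*np.sin(a),0*a+.081]).astype(np.float32)
        print(r,cv2.remap(im,u[None,:,0],u[None,:,1],1)[0].astype(int).tolist())
    print(proj(d,[[.516,.028,.081]]))
E
```

```text
w9.npz
0.022 [201, 203, 206, 206, 204, 203, 204, 201, 199, 198, 200, 203, 205, 206, 205, 205, 206, 202, 200, 201, 203, 203, 201, 198, 198, 198, 197, 197, 196, 194, 194, 196]
0.0235 [201, 202, 202, 201, 203, 204, 204, 203, 204, 200, 200, 204, 205, 205, 207, 208, 204, 203, 202, 201, 203, 202, 200, 198, 196, 196, 199, 198, 196, 196, 198, 199]
0.025 [202, 201, 204, 205, 206, 208, 206, 207, 205, 202, 203, 203, 208, 207, 207, 207, 206, 203, 202, 206, 207, 204, 199, 200, 199, 200, 200, 198, 200, 200, 203, 203]
0.0265 [190, 190, 190, 196, 194, 196, 196, 199, 190, 181, 183, 165, 135, 127, 127, 125, 133, 165, 180, 182, 181, 180, 188, 189, 184, 185, 178, 170, 178, 171, 176, 180]
[[320.6585955 195.6311426]]
w6.npz
0.022 [183, 185, 186, 185, 184, 185, 187, 182, 183, 182, 167, 130, 122, 118, 141, 183, 199, 114, 65, 75, 82, 83, 87, 91, 92, 97, 100, 99, 98, 97, 99, 106]
0.0235 [184, 182, 185, 185, 186, 185, 186, 186, 184, 182, 178, 137, 122, 116, 126, 183, 199, 127, 66, 72, 80, 84, 91, 89, 91, 98, 99, 99, 102, 101, 100, 99]
0.025 [184, 185, 184, 184, 185, 188, 187, 184, 186, 183, 184, 140, 124, 119, 138, 186, 194, 141, 66, 73, 82, 88, 88, 93, 95, 99, 97, 100, 103, 101, 105, 102]
0.0265 [163, 166, 175, 178, 170, 167, 141, 134, 122, 125, 124, 125, 125, 118, 136, 197, 197, 155, 67, 73, 86, 85, 90, 93, 92, 100, 101, 101, 105, 100, 100, 95]
[[272.87145191 271.09419458]]
```

The lug's outer end is centred at 178.2°, and home is 178.5°. The toggle leans to +y (on). The body stands within about 0.7 mm and 0.6° of where it was. I'm handing in.

```bash
python3 -c "
from rig import bot
print(bot.hand_in())"
```

```text
the job is handed in; nothing more can be done
None
```

The lock ring is home against its stop and the toggle is on; the light stands within about 0.7 mm and 0.6° of where it was (flipping the toggle nudged it slightly), the other dishes were not touched, and the job is handed in.

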